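# Carvings from the work rack to the sale rack, in reverse order

### The job

Move the four small stone carvings from the dark work rack to the light sale rack, one per bay and in reverse order: the carving nearest the robot on the work rack goes into the sale rack's farthest bay, the second nearest into the second farthest, and so on, so that the farthest ends up nearest. Stand each one upright and flat on the floor near the middle of its bay and let go of it; the stone chips easily, so never drop a carving or tip it over.

Things in the scene. Friction and masses are not known exactly. Their poses are not given: they have to be found in the camera images.
- work_rack: Dark wood work rack, the source; a coloured pad lies in each bay. Fixed, 318 x 84 mm, four bays in a row along its x (which points away from the robot, within 20 degrees), each 72 x 72 mm inside, centres at x = -117, -39, 39, 117 mm; bay floor 12 mm above the origin (centre of underside, on the table), walls and dividers 6 mm thick, tops at 24 mm.
- sale_rack: Light wood sale rack with white walls, the destination, empty at the start; it may be to the left or to the right. Fixed, 318 x 84 mm, four bays in a row along its x (which points away from the robot, within 20 degrees), each 72 x 72 mm inside, centres at x = -117, -39, 39, 117 mm; bay floor 12 mm above the origin (centre of underside, on the table), walls and dividers 6 mm thick, tops at 24 mm.
- stupa: White marble stupa, a round tower with a small spire, 90 mm tall, foot 44 mm across, about 0.22 kg. Stands upright. Origin: centre of its underside, z up; takes a grasp from above at 40 to 50 mm above the underside, where it is a plain cylinder 36 mm across.
- elephant: Grey-green soapstone elephant on a 50 (x) x 40 (y) x 10 mm plinth, 76 mm tall, about 0.20 kg; its head looks along its own -x and its trunk reaches 31 mm that way. Stands upright. Origin: centre of its underside, z up; takes a grasp from above at 40 to 50 mm above the underside, across its body, along its own y, where it is 32 mm wide. It starts facing the near end of the rack, give or take 15 degrees.
- lantern: Red sandstone lantern, a square tower with dark windows, 87 mm tall, foot 42 x 42 mm, about 0.22 kg. Stands upright. Origin: centre of its underside, z up; takes a grasp from above at 40 to 50 mm above the underside, where it is 34 x 34 mm, its faces square to its own x and y.
- owl: Black slate owl with white eyes (looking along its own -x), 86 mm tall, foot 44 mm across, about 0.22 kg. Stands upright. Origin: centre of its underside, z up; takes a grasp from above at 40 to 50 mm above the underside, where it is a plain cylinder 38 mm across.
- pad_stupa: Blue pad. Fixed thin square pad, 64 x 64 x 3 mm, origin at the centre of its underside, lying in the middle of one bay of the dark rack: the stupa always starts standing on its middle. It stays behind, and so goes on showing where that carving stood.
- pad_elephant: Yellow pad. Fixed thin square pad, 64 x 64 x 3 mm, origin at the centre of its underside, lying in the middle of one bay of the dark rack: the elephant always starts standing on its middle. It stays behind, and so goes on showing where that carving stood.
- pad_lantern: Green pad. Fixed thin square pad, 64 x 64 x 3 mm, origin at the centre of its underside, lying in the middle of one bay of the dark rack: the lantern always starts standing on its middle. It stays behind, and so goes on showing where that carving stood.
- pad_owl: Red pad. Fixed thin square pad, 64 x 64 x 3 mm, origin at the centre of its underside, lying in the middle of one bay of the dark rack: the owl always starts standing on its middle. It stays behind, and so goes on showing where that carving stood.
Mind the look-alikes: they are no part of the job. Several things have the shape of the owl; the one meant has the colours described above.

How it is judged (in metres and radians):
At the end, for the whole second after the job is handed in: Each carving stands released, at rest and upright (within 0.1 rad) on the floor of the sale rack (height within 4 mm), within 16 mm of the middle of its bay along and across the row, in the bay mirrored from its start: counted from the robot, 1st to 4th, 2nd to 3rd, 3rd to 2nd, 4th to 1st (((x of pad_stupa in the frame of work_rack between -0.137 and -0.097 m and x of stupa in the frame of sale_rack between 0.101 and 0.133 m) or (x of pad_stupa in the frame of work_rack between -0.059 and -0.019 m and x of stupa in the frame of sale_rack between 0.023 and 0.055 m) or (x of pad_stupa in the frame of work_rack between 0.019 and 0.059 m and x of stupa in the frame of sale_rack between -0.055 and -0.023 m) or (x of pad_stupa in the frame of work_rack between 0.097 and 0.137 m and x of stupa in the frame of sale_rack between -0.133 and -0.101 m)) and y of stupa in the frame of sale_rack between -0.016 and 0.016 m and z of stupa in the frame of sale_rack between 0.008 and 0.016 m and angle between each of stupa, elephant, lantern, owl's own z axis and vertical below 0.1 rad and linear speed of each of stupa, elephant, lantern, owl below 0.02 m/s and angular speed of each of stupa, elephant, lantern, owl below 0.2 rad/s and contact force between each of stupa, elephant, lantern, owl and the fingers below 0.05 N and ((x of pad_elephant in the frame of work_rack between -0.137 and -0.097 m and x of elephant in the frame of sale_rack between 0.101 and 0.133 m) or (x of pad_elephant in the frame of work_rack between -0.059 and -0.019 m and x of elephant in the frame of sale_rack between 0.023 and 0.055 m) or (x of pad_elephant in the frame of work_rack between 0.019 and 0.059 m and x of elephant in the frame of sale_rack between -0.055 and -0.023 m) or (x of pad_elephant in the frame of work_rack between 0.097 and 0.137 m and x of elephant in the frame of sale_rack between -0.133 and -0.101 m)) and y of elephant in the frame of sale_rack between -0.016 and 0.016 m and z of elephant in the frame of sale_rack between 0.008 and 0.016 m and ((x of pad_lantern in the frame of work_rack between -0.137 and -0.097 m and x of lantern in the frame of sale_rack between 0.101 and 0.133 m) or (x of pad_lantern in the frame of work_rack between -0.059 and -0.019 m and x of lantern in the frame of sale_rack between 0.023 and 0.055 m) or (x of pad_lantern in the frame of work_rack between 0.019 and 0.059 m and x of lantern in the frame of sale_rack between -0.055 and -0.023 m) or (x of pad_lantern in the frame of work_rack between 0.097 and 0.137 m and x of lantern in the frame of sale_rack between -0.133 and -0.101 m)) and y of lantern in the frame of sale_rack between -0.016 and 0.016 m and z of lantern in the frame of sale_rack between 0.008 and 0.016 m and ((x of pad_owl in the frame of work_rack between -0.137 and -0.097 m and x of owl in the frame of sale_rack between 0.101 and 0.133 m) or (x of pad_owl in the frame of work_rack between -0.059 and -0.019 m and x of owl in the frame of sale_rack between 0.023 and 0.055 m) or (x of pad_owl in the frame of work_rack between 0.019 and 0.059 m and x of owl in the frame of sale_rack between -0.055 and -0.023 m) or (x of pad_owl in the frame of work_rack between 0.097 and 0.137 m and x of owl in the frame of sale_rack between -0.133 and -0.101 m)) and y of owl in the frame of sale_rack between -0.016 and 0.016 m and z of owl in the frame of sale_rack between 0.008 and 0.016 m); the robot touches nothing.
It fails at once if a carving is tipped over (more than 35 degrees from upright) (angle between any of stupa, elephant, lantern, owl's own z axis and vertical above 0.61 rad).
It fails at once if a carving is dropped (it touches nothing while its underside is more than 50 mm above the table) ((height (world z) of stupa above 0.05 m and contact force between stupa and anything else below 0.02 N) or (height (world z) of elephant above 0.05 m and contact force between elephant and anything else below 0.02 N) or (height (world z) of lantern above 0.05 m and contact force between lantern and anything else below 0.02 N) or (height (world z) of owl above 0.05 m and contact force between owl and anything else below 0.02 N)).
It also fails if it takes over 125 s, if anything falls off the work surface, if the arm or the gripper's body presses on something with over 40 N, if the wrist force passes 120 N, or if a joint passes its speed limit or range.

### The arm

A 6-joint arm with a two-finger parallel gripper is mounted at the origin on the work surface. World frame = base frame: x ahead of the robot, y to its left, z up, the work surface at z = 0. Lengths are in mm, angles in rad, forces in N, time in s.
With the tool pointing down it reaches from about 300 to 775 mm from the base axis. Payload 14.6 kg.
Tool frame: the origin (TCP) lies at the very end of the fingers, on their centre line; the grasp point (between the pads) lies 19 mm behind it; z points along the fingers, y is the line along which they close (so a half turn about z gives the same grasp; the last joint's range is limited). The gripper opens to 94 mm and grips with 3 to 60 N. Pads are 16 mm wide; open, the fingers measure 119 mm over their backs; the gripper's body (75 mm by 177 mm) begins 78 mm behind the grasp point.
Start: joints at [-1.214, 0.3, 1.521, -0, 1.321, -0.067], TCP at [226.167, -501.336, 205.446] pointing down, gripper open.
Joint ranges: [-3.03, 3.03], [-0.79, 2.21], [0.23, 2.52], [-1.04, 4.18], [0, 3.07], [-2.55, 2.55]. Speed limits (rad/s): [2.22, 2.22, 2.57, 3.14, 3.14, 3.14].

### API

Orientations are given as [roll, pitch, yaw] about the fixed x, y, z axes, in that order (R = Rz(yaw) Ry(pitch) Rx(roll)).
In Python, from cell import read_state, viewer, manip, models gives the robot as it stands.
- The arm moves only by the tool carry_out, never from a script. Its argument "deltas" is a list of rows, each an object with "dp": the shift along the tool's x, y, z in mm, a list of three; "roll": the turn about the tool's z in degrees; "gripper": the opening, from -1 (shut) to 1 (fully open), so that 0 is half open. In form: [{"dp": [tx, ty, tz], "roll": roll, "gripper": gripper}, ...]. A call has 1 to 12 rows; each row is the pose to reach, as a shift and turn from the pose commanded when the call began, along the tool's axes at that moment; what a row does not reach only later rows make up. A row lasts 1/12 s, in which the tool goes at most 41.7 mm and 7.16 degrees, less where a joint would pass 70% of its speed; a pose out of reach is approached as far as the arm can. A call with a gripper value outside its range is refused whole. The fingers move at their own pace and stop on an object; "newtons" is the grip in N (left out, the last holds). Time passes only in rows, so rows that repeat a pose let the fingers close. It gives the time, the measured TCP pose, the force, the opening and the grip force at its end, in the units of the state.
- read_state(): the state, without advancing time (a new reading comes with each control period).
- viewer.camera(name): name is "scene" or "top" or "wrist"; returns the picture (384x512x3 uint8, red, green, blue); there is no depth.
- viewer.camera_params(name): a dict with "fovy" (degrees; the focal length in pixels is half the picture's height over the tangent of half this angle, whatever the lens; pixels are square), "cx", "cy" (the principal point, pixels), "k1" (the pictures are not rectified: a ray, as slopes to the right and down, at radius r is drawn at 1 + k1 r^2 times it, then the intrinsics apply), "eye" and "attitude" of the camera in the world; the wrist camera has in their place "T_tool_cam" (4x4, takes a point from camera to tool coordinates, whose origin is the TCP and whose axes are the flange's). Camera axes: x right, y up, looking along -z (the intrinsics and any distortion apply to the point x, -y, -z); pixel columns grow to the right and rows downward; lengths in mm; the calibration is good to about 2 mm. A picture is of the moment at which its call begins: read the wrist's pose just before it. camera_params takes no time and is no camera call.
- manip.sign_off(): hands the job in; it is judged then, once.
Trained networks look in the newest picture that a camera, given by its name, has taken for a name from the list of things; names that differ only in an ending like _2 or _b are one class to them, and where a whole thing is asked for, a point or a joint stands for the part that bears it (a point fixed in the world has none). Each returns a list of dicts, best first, with "p" (0 to 1); they miss things now and then, are a little off and sometimes report something else, mostly with a low value. They report only what shows in the picture. A call takes as long as a camera call. They do not tell look-alikes from the thing itself.
- models.cut_out(camera, label): "region" (384x512 bool, what is visible of it) and "box" ([left, top, right, bottom] in pixels, round what is visible of it).
The state is a dict: "clock": time; "joints": joint angles; "qd": joint speeds; "effort": joint torques, N m; "eef_pos": TCP position; "eef_rot": TCP orientation; "wrist_force": force on the tool from outside, world axes, zero at the start; "moment": the same for the moment, N m; "finger_gap": finger opening in mm; "finger_force": force on a finger pad.
Only numpy, scipy, OpenCV 4.12 (cv2) and the standard library are available. Lean on these libraries where they do the work, as an engineer would, in place of code of your own. Each camera call takes 0.05 s, during which the arm holds its last target. There are 200 camera calls.

## Working session

There is one attempt and no reset: what is moved stays moved. The work goes in short steps, Python scripts to look and compute and a tool call to move; the robot and the scene stay as the last step left them, time stands still between calls to the robot, and variables do not carry over. Pictures are saved under pics/ and viewed, at most 14 in all, crops included, and the job is handed in when it is done.

Besides the shell and the picture viewer there is one more tool, called after ">>>" in YAML: its name, and indented under it one key for each argument. carry_out: Moves the arm, as the interface text tells. Its arguments: {"type":"object","properties":{"deltas":{"type":"array"},"newtons":{"type":"number"}},"required":["deltas"]}

```bash
ls; mkdir -p pics
python3 - <<'E'
from cell import read_state, viewer, manip, models
import cv2,numpy as np
print(read_state())
a=viewer.camera("scene");b=viewer.camera("top")
cv2.imwrite("pics/a.png",a[:,:,::-1]);cv2.imwrite("pics/b.png",cv2.resize(b,(800,600))[:,:,::-1])
for n in("scene","top","wrist"):print(n,viewer.camera_params(n))
E
```

```text
pics
{'clock': 0.0, 'joints': array([-1.21365014e+00,  3.00476434e-01,  1.52159918e+00, -1.41471771e-05,
        1.32067487e+00, -6.66067507e-02]), 'qd': array([ 6.34689610e-04, -2.00740660e-04,  5.15999770e-04,  5.31267227e-04,
        3.71316770e-05, -2.88007843e-04]), 'effort': array([ 2.29265161e-04, -5.31799507e+01, -3.52732408e+01,  7.08829612e-02,
        2.43914605e-02, -1.20249942e-04]), 'eef_pos': array([ 226.04932255, -501.10977402,  204.87574143]), 'eef_rot': array([-3.14043647e+00, -6.33902845e-05,  4.23756412e-01]), 'wrist_force': array([ 0.75109432, -0.39851434,  0.0709052 ]), 'moment': array([-0.00146864, -0.01578992, -0.05590645]), 'finger_force': 0.0, 'finger_gap': 93.79702351509471}
scene {'fovy': 53.30492329033643, 'cx': 257.4541507367699, 'cy': 193.56527741821643, 'k1': -0.1143043068305966, 'eye': array([1140.49032542,   34.31689543,  529.65510954]), 'attitude': array([ 0.84291237, -0.0035133 ,  1.70353156])}
top {'fovy': 42.52026599077476, 'cx': 258.45215954672443, 'cy': 188.7798243486966, 'k1': 0.022121078727870447, 'eye': array([ 365.56270036,   -2.47868028, 1104.3990011 ]), 'attitude': array([ 0.20370085,  0.00408753, -1.59222361])}
wrist {'fovy': 62.859312764207836, 'cx': 262.7725458799264, 'cy': 195.68260947003364, 'k1': -0.00914373097807276, 'T_tool_cam': array([[ 5.25039747e-04,  9.71306284e-01,  2.37831508e-01,
         6.81686156e+01],
       [ 9.99999642e-01, -6.67938021e-04,  5.20254189e-04,
        -3.86412022e-01],
       [ 6.64182870e-04,  2.37831149e-01, -9.71306287e-01,
        -1.79267964e+02],
       [ 0.00000000e+00,  0.00000000e+00,  0.00000000e+00,
         1.00000000e+00]])}
```

View pics/a.png

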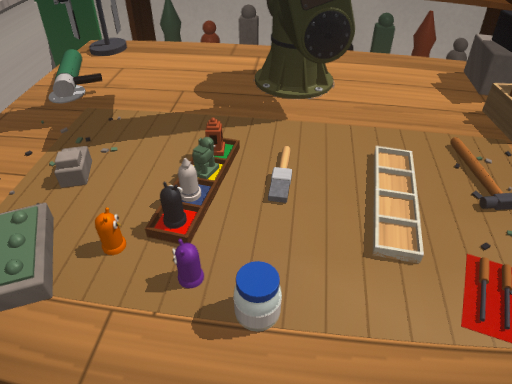

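View pics/b.png

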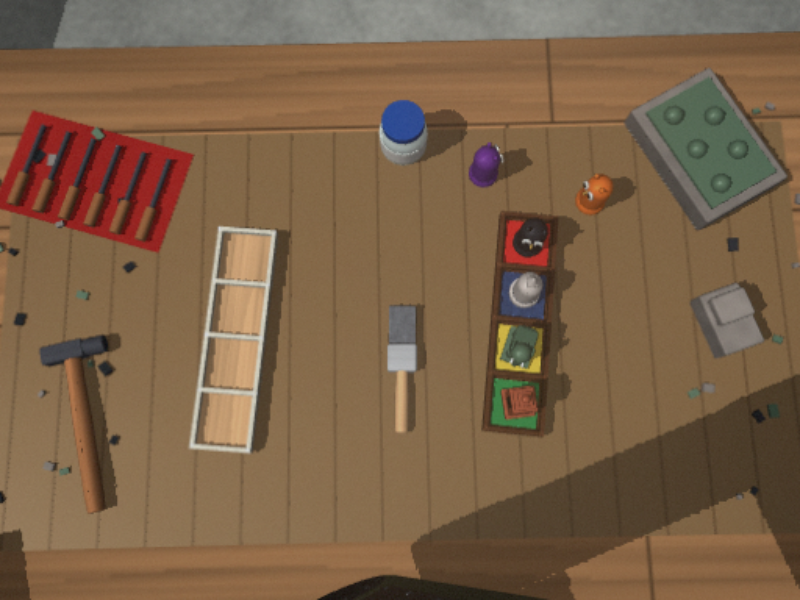

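Nearest to farthest on the dark rack (top view): lantern/green (520,403), elephant/yellow (520,347), stupa/blue (526,290), black owl/red (530,237). Owl-shaped things are at purple (485,165), orange (595,193) and black (530,237). The black one with white eyes on the red pad fits; I'll confirm it in a crop before grasping. The sale rack is on the left at (232,340).

```bash
cat > h.py <<'E'
from cell import read_state, viewer, manip, models
import cv2,numpy as np
from scipy.spatial.transform import Rotation as R
from scipy.optimize import minimize
def campose(n,st=None):
    p=viewer.camera_params(n)
    if n!="wrist": return p,R.from_euler("xyz",p["attitude"]).as_matrix(),p["eye"]
    T=p["T_tool_cam"];M=R.from_euler("xyz",st["eef_rot"]).as_matrix()
    return p,M@T[:3,:3],M@T[:3,3]+st["eef_pos"]
def proj(X,n,st=None):
    p,M,e=campose(n,st);c=(np.asarray(X,float)-e)@M
    s=np.stack([c[:,0],-c[:,1]],1)/-c[:,2:]
    s=s*(1+p["k1"]*(s**2).sum(1,keepdims=True))
    f=192/np.tan(np.radians(p["fovy"])/2)
    return s*f+[p["cx"],p["cy"]]
def unproj(uv,z,n,st=None):
    p,M,e=campose(n,st);f=192/np.tan(np.radians(p["fovy"])/2)
    d=(np.atleast_2d(uv)-[p["cx"],p["cy"]])/f;s=d.copy()
    for _ in range(10): s=d/(1+p["k1"]*(s**2).sum(1,keepdims=True))
    r=np.c_[s[:,0],-s[:,1],-np.ones(len(s))]@M.T
    return (e+r*((z-e[2])/r[:,2:]))[:,:2]
def rackpts(x,y,a,P): 
    c,s=np.cos(a),np.sin(a);P=np.asarray(P,float)
    return np.c_[x+c*P[:,0]-s*P[:,1],y+s*P[:,0]+c*P[:,1],P[:,2]]
BOX=[[i*159,j*42,k] for i in(-1,1) for j in(-1,1) for k in(0,24)]
def fitrack(mask,n,x0):
    def hull(pts):
        m=np.zeros((384,512),np.uint8);cv2.fillConvexPoly(m,cv2.convexHull((pts*16).astype(np.int32)),1,shift=4);return m>0
    k=cv2.convexHull(np.argwhere(mask)[:,::-1].astype(np.int32))
    m=np.zeros((384,512),np.uint8);cv2.fillConvexPoly(m,k,1);m=m>0
    f=lambda v:-((h:=hull(proj(rackpts(*v[:2],v[2]/200,BOX),n)))&m).sum()/(h|m).sum()
    r=minimize(f,x0,method="Nelder-Mead",options=dict(initial_simplex=np.array(x0)+np.vstack([[0,0,0],8*np.eye(3)*[1,1,3]])))
    return r.x[0],r.x[1],r.x[2]/200,-r.fun
E
python3 - <<'E'
from h import *
b=viewer.camera("top")
for n,g in(("work_rack",(525,323)),("sale_rack",(232,340))):
    c=unproj(np.array(g)*.64,12,"top")[0]
    for d in models.cut_out("top",n)[:2]:
        m=d["region"];ys,xs=np.where(m);print(n,d["p"],d["box"],"guess",c)
        v=fitrack(m,"top",[c[0],c[1],0]);print(np.round(v,3))
        for i in(-117,-39,39,117):
            P=rackpts(*v[:3],[[i,0,12]]);print(i,P[0].round(1),(proj(P,"top")/.64).round(0))
d=models.cut_out
for n in("lantern","elephant","stupa","owl"):
    for q in models.cut_out("top",n): print(n,round(q["p"],2),np.round(np.array(q["box"])/.64))
cv2.imwrite("pics/c.png",cv2.resize(b[128:285,300:400],None,fx=3.8,fy=3.8,interpolation=3)[:,:,::-1])
E
```

```text
work_rack 0.81 [309.6, 136.0, 358.0, 280.8] guess [ 546.34968976 -175.70373027]
[ 5.49889e+02 -1.69268e+02 -1.29000e-01  9.84000e-01]
-117 [ 433.9 -154.2   12. ] [[514. 402.]]
-39 [ 511.2 -164.2   12. ] [[518. 347.]]
39 [ 588.6 -174.3   12. ] [[522. 294.]]
117 [ 665.9 -184.3   12. ] [[527. 242.]]
sale_rack 0.79 [124.3, 145.4, 178.4, 286.1] guess [531.03079809 244.06682334]
[ 5.35662e+02  2.39677e+02 -9.80000e-02  9.88000e-01]
-117 [419.2 251.2  12. ] [[225. 419.]]
-39 [496.9 243.5  12. ] [[232. 364.]]
39 [574.5 235.8  12. ] [[238. 310.]]
117 [652.1 228.2  12. ] [[245. 258.]]
lantern 0.8 [505. 386. 546. 417.]
lantern 0.22 [488. 380. 537. 429.]
elephant 0.86 [506. 320. 536. 371.]
elephant 0.3 [497. 269. 547. 323.]
stupa 0.61 [506. 278. 540. 307.]
owl 0.81 [574. 173. 614. 215.]
owl 0.72 [470. 145. 505. 189.]
owl 0.64 [515. 217. 546. 259.]
```

View pics/c.png

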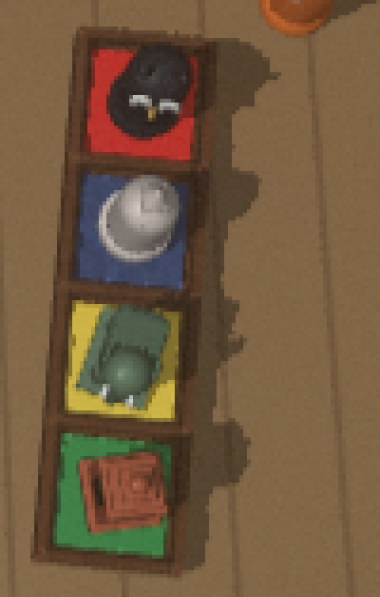

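Crop confirms it: the black owl with white eyes stands on the red pad, the stupa on blue, the elephant (head down-left, turned about 17°) on yellow and the lantern on green. I'm going above the lantern.

>>> carry_out:
  deltas:
    - {"dp": [332, -231, 0], "roll": 24, "gripper": 1}
    - {"dp": [332, -231, 0], "roll": 24, "gripper": 1}
    - {"dp": [332, -231, 0], "roll": 24, "gripper": 1}
    - {"dp": [332, -231, 0], "roll": 24, "gripper": 1}
    - {"dp": [332, -231, 0], "roll": 24, "gripper": 1}
    - {"dp": [332, -231, 0], "roll": 24, "gripper": 1}
    - {"dp": [332, -231, 0], "roll": 24, "gripper": 1}
    - {"dp": [332, -231, 0], "roll": 24, "gripper": 1}
    - {"dp": [332, -231, 0], "roll": 24, "gripper": 1}
    - {"dp": [332, -231, 0], "roll": 24, "gripper": 1}
    - {"dp": [332, -231, 0], "roll": 24, "gripper": 1}
    - {"dp": [332, -231, 0], "roll": 24, "gripper": 1}
  newtons: 25

```text
clock: 1.45
eef_pos: [434.3, -153.0, 205.5]
eef_rot: [3.142, -0.0, 0.008]
wrist_force: [-0.2, -0.4, 0.0]
finger_gap: 94.0
finger_force: 0.0
```

```bash
cat > look.py <<'E'
from h import *
import sys
name=sys.argv[1]; S=dict(lantern=-117,elephant=-39,stupa=39,owl=117)
st=read_state();im=viewer.camera("wrist");o=im.copy()
print(st["eef_pos"].round(1),st["eef_rot"].round(4),st["finger_gap"])
W=(549.9,-169.3,-.129)
Z=15
for i in S.values():
    q=[[i-32,-32,15],[i+32,-32,15],[i+32,32,15],[i-32,32,15]]
    cv2.polylines(o,[proj(rackpts(*W,q),"wrist",st).astype(np.int32)],True,(0,255,255))
    if i==S[name]:
        c=proj(rackpts(*W,[[i,0,15],[i,0,100]]),"wrist",st);print("centre px z15,z100",c.round())
for d in models.cut_out("wrist",name)[:3]:
    print(d["p"],d["box"])
cv2.imwrite(f"pics/w_{name}{sys.argv[2]}.png",cv2.resize(o,(800,600))[:,:,::-1])
E
python3 look.py lantern 1
```

```text
[ 434.3 -153.   205.5] [ 3.1416 -0.      0.0082] 94.03969557869644
centre px z15,z100 [[264. 178.]
 [264. 194.]]
0.84 [243.7, 160.8, 283.4, 208.6]
```

View pics/w_lantern1.png

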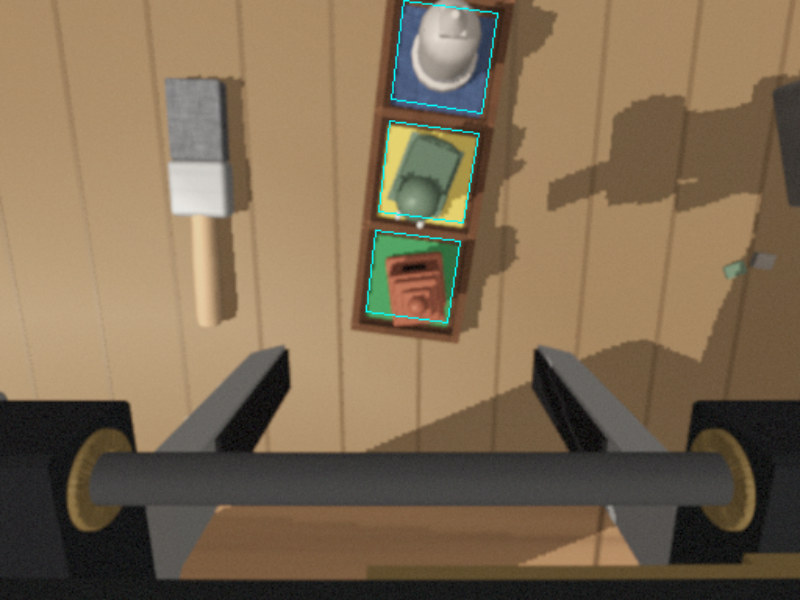

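The pad overlays (pixels e.g. 365–460, 230–322) match the real pads, so the rack fit holds. The lantern is turned about +8° and the elephant about -21°. I'm descending on the lantern.

>>> carry_out:
  deltas:
    - {"dp": [0, 1, 20], "roll": -7.5, "gripper": 1}
    - {"dp": [0, 1, 40], "roll": -7.5, "gripper": 1}
    - {"dp": [0, 1, 60], "roll": -7.5, "gripper": 1}
    - {"dp": [0, 1, 80], "roll": -7.5, "gripper": 1}
    - {"dp": [0, 1, 100], "roll": -7.5, "gripper": 1}
    - {"dp": [0, 1, 115], "roll": -7.5, "gripper": 1}
    - {"dp": [0, 1, 130], "roll": -7.5, "gripper": 1}
    - {"dp": [0, 1, 142], "roll": -7.5, "gripper": 1}
    - {"dp": [0, 1, 152], "roll": -7.5, "gripper": 1}
    - {"dp": [0, 1, 160], "roll": -7.5, "gripper": 1}
    - {"dp": [0, 1, 164], "roll": -7.5, "gripper": 1}
    - {"dp": [0, 1, 164], "roll": -7.5, "gripper": 1}

```text
clock: 2.55
eef_pos: [433.4, -155.6, 40.9]
eef_rot: [-3.141, 0.001, 0.135]
wrist_force: [0.2, 0.5, -0.4]
finger_gap: 93.9
finger_force: 0.0
```

>>> carry_out:
  deltas:
    - {"dp": [0, 0, 0], "roll": 0, "gripper": 0}
    - {"dp": [0, 0, 0], "roll": 0, "gripper": -0.2}
    - {"dp": [0, 0, 0], "roll": 0, "gripper": -0.25}
    - {"dp": [0, 0, 0], "roll": 0, "gripper": -0.4}
    - {"dp": [0, 0, 0], "roll": 0, "gripper": -0.6}
    - {"dp": [0, 0, 0], "roll": 0, "gripper": -1}
    - {"dp": [0, 0, 0], "roll": 0, "gripper": -1}
    - {"dp": [0, 0, 0], "roll": 0, "gripper": -1}
    - {"dp": [0, 0, 0], "roll": 0, "gripper": -1}
    - {"dp": [0, 0, 0], "roll": 0, "gripper": -1}
    - {"dp": [0, 0, 0], "roll": 0, "gripper": -1}
    - {"dp": [0, 0, 0], "roll": 0, "gripper": -1}

```text
clock: 3.55
eef_pos: [433.9, -155.3, 41.5]
eef_rot: [3.141, -0.0, 0.136]
wrist_force: [0.6, -1.7, -0.4]
finger_gap: 33.7
finger_force: 24.9
```

Gripped: the gap is 33.7 mm against an expected 34. Next I lift it and carry it to the farthest sale bay.

>>> carry_out:
  deltas:
    - {"dp": [0, 0, -15], "roll": 0, "gripper": -1}
    - {"dp": [0, 0, -45], "roll": 0, "gripper": -1}
    - {"dp": [0, 0, -80], "roll": 0, "gripper": -1}
    - {"dp": [0, 0, -115], "roll": 0, "gripper": -1}
    - {"dp": [0, 0, -140], "roll": 0, "gripper": -1}
    - {"dp": [10, -13, -140], "roll": 0, "gripper": -1}
    - {"dp": [29, -38, -140], "roll": 0, "gripper": -1}
    - {"dp": [50, -65, -140], "roll": 0, "gripper": -1}
    - {"dp": [71, -93, -140], "roll": 0, "gripper": -1}
    - {"dp": [92, -120, -140], "roll": 0, "gripper": -1}
    - {"dp": [113, -148, -140], "roll": 0, "gripper": -1}
    - {"dp": [134, -175, -140], "roll": 0, "gripper": -1}

```text
clock: 4.55
eef_pos: [543.1, 38.1, 181.0]
eef_rot: [-3.141, 0.001, 0.136]
wrist_force: [-0.2, -0.6, -2.3]
finger_gap: 33.5
finger_force: 24.9
```

>>> carry_out:
  deltas:
    - {"dp": [21, -27, 0], "roll": 2, "gripper": -1}
    - {"dp": [42, -55, 0], "roll": 4, "gripper": -1}
    - {"dp": [63, -82, 0], "roll": 6, "gripper": -1}
    - {"dp": [84, -110, 0], "roll": 8, "gripper": -1}
    - {"dp": [105, -138, 0], "roll": 10, "gripper": -1}
    - {"dp": [121, -158, 0], "roll": 12, "gripper": -1}
    - {"dp": [130, -170, 0], "roll": 13.4, "gripper": -1}
    - {"dp": [134, -175, 0], "roll": 13.4, "gripper": -1}
    - {"dp": [134, -175, 0], "roll": 13.4, "gripper": -1}
    - {"dp": [134, -175, 0], "roll": 13.4, "gripper": -1}

```text
clock: 5.38
eef_pos: [651.6, 227.2, 180.9]
eef_rot: [3.141, 0.001, -0.097]
wrist_force: [-0.2, 0.1, -3.2]
finger_gap: 33.6
finger_force: 24.9
```

Run:
```python
from h import *
st=read_state();o=viewer.camera("wrist").copy()
print(st["eef_pos"].round(1),st["eef_rot"].round(4),st["finger_gap"],st["finger_force"])
for i in (-117,-39,39,117):
    for z,c in((12,(0,255,255)),(24,(255,0,255))):
        q=[[i-36,-36,z],[i+36,-36,z],[i+36,36,z],[i-36,36,z]]
        cv2.polylines(o,[proj(rackpts(535.7,239.7,-.098,q),"wrist",st).astype(np.int32)],True,c)
cv2.imwrite("pics/s1.png",cv2.resize(o,(800,600))[:,:,::-1])
```

```text
[651.6 227.2 180.9] [ 3.141e+00  1.100e-03 -9.730e-02] 33.6304521465832 24.943281412124634
```

View pics/s1.png

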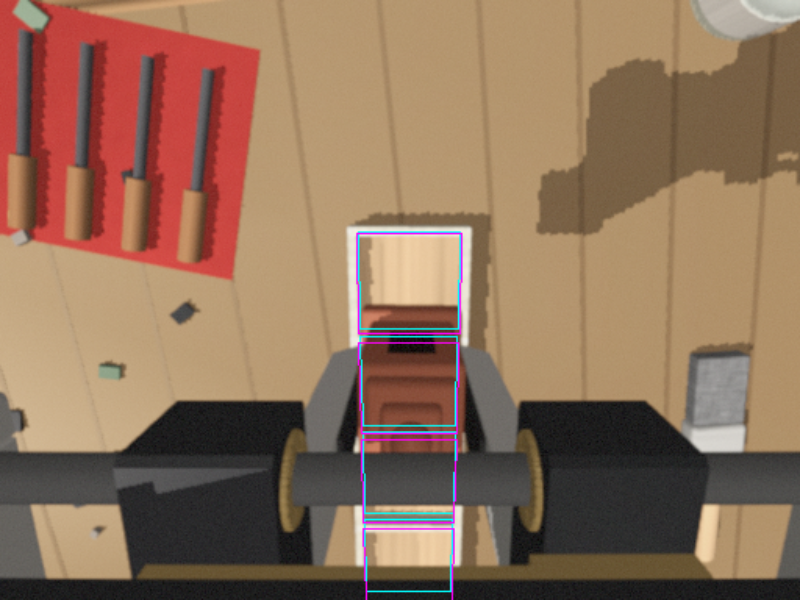

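The sale-rack overlay matches its farthest bay (pixels 358–462, 233–330) to within 2 mm. Lowering and releasing.

>>> carry_out:
  deltas:
    - {"dp": [0, -1, 15], "roll": 0, "gripper": -1}
    - {"dp": [0, -1, 40], "roll": 0, "gripper": -1}
    - {"dp": [0, -1, 65], "roll": 0, "gripper": -1}
    - {"dp": [0, -1, 88], "roll": 0, "gripper": -1}
    - {"dp": [0, -1, 106], "roll": 0, "gripper": -1}
    - {"dp": [0, -1, 120], "roll": 0, "gripper": -1}
    - {"dp": [0, -1, 130], "roll": 0, "gripper": -1}
    - {"dp": [0, -1, 136], "roll": 0, "gripper": -1}
    - {"dp": [0, -1, 140], "roll": 0, "gripper": -1}
    - {"dp": [0, -1, 142], "roll": 0, "gripper": -1}
    - {"dp": [0, -1, 142.5], "roll": 0, "gripper": -1}
    - {"dp": [0, -1, 142.5], "roll": 0, "gripper": -1}

```text
clock: 6.43
eef_pos: [652.4, 228.9, 39.6]
eef_rot: [-3.141, -0.001, -0.098]
wrist_force: [-0.4, -0.6, -2.4]
finger_gap: 34.0
finger_force: 24.9
```

>>> carry_out:
  deltas:
    - {"dp": [0, 0, 0], "roll": 0, "gripper": -0.2}
    - {"dp": [0, 0, 0], "roll": 0, "gripper": 0}
    - {"dp": [0, 0, 0], "roll": 0, "gripper": 0.4}
    - {"dp": [0, 0, 0], "roll": 0, "gripper": 0.8}
    - {"dp": [0, 0, 0], "roll": 0, "gripper": 0.8}
    - {"dp": [0, 0, 0], "roll": 0, "gripper": 0.8}
    - {"dp": [0, 0, -20], "roll": 0, "gripper": 0.8}
    - {"dp": [0, 0, -50], "roll": 0, "gripper": 0.8}
    - {"dp": [0, 0, -80], "roll": 0, "gripper": 0.8}
    - {"dp": [0, 0, -110], "roll": 0, "gripper": 0.8}
    - {"dp": [0, 0, -142], "roll": 0, "gripper": 0.8}
    - {"dp": [0, 0, -165], "roll": 0, "gripper": 1}

```text
clock: 7.43
eef_pos: [652.3, 228.9, 207.3]
eef_rot: [-3.141, -0.003, -0.098]
wrist_force: [0.2, -0.3, -0.3]
finger_gap: 88.3
finger_force: 0.0
```

>>> carry_out:
  deltas:
    - {"dp": [-102, 405, 0], "roll": 15, "gripper": 1}
    - {"dp": [-102, 405, 0], "roll": 15, "gripper": 1}
    - {"dp": [-102, 405, 0], "roll": 15, "gripper": 1}
    - {"dp": [-102, 405, 0], "roll": 15, "gripper": 1}
    - {"dp": [-102, 405, 0], "roll": 15, "gripper": 1}
    - {"dp": [-102, 405, 0], "roll": 15, "gripper": 1}
    - {"dp": [-102, 405, 0], "roll": 15, "gripper": 1}
    - {"dp": [-102, 405, 0], "roll": 15, "gripper": 1}
    - {"dp": [-102, 405, 0], "roll": 15, "gripper": 1}
    - {"dp": [-102, 405, 0], "roll": 15, "gripper": 1}
    - {"dp": [-102, 405, 0], "roll": 15, "gripper": 1}
    - {"dp": [-102, 405, 0], "roll": 15, "gripper": 1}

```text
clock: 8.43
eef_pos: [510.3, -166.0, 204.2]
eef_rot: [-3.142, -0.0, -0.363]
wrist_force: [-0.3, -0.1, -0.1]
finger_gap: 94.2
finger_force: 0.0
```

```bash
python3 look.py elephant 1
```

```text
[ 510.3 -166.   204.2] [-3.1416e+00 -3.0000e-04 -3.6330e-01] 94.15120441725031
centre px z15,z100 [[261. 177.]
 [261. 194.]]
0.91 [241.8, 159.7, 278.5, 220.1]
```

View pics/w_elephant1.png

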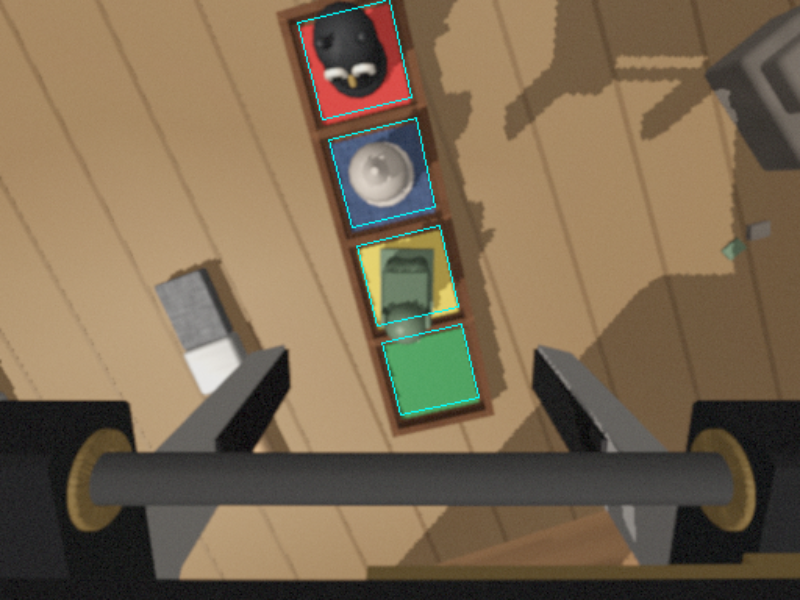

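The elephant's plinth (pixels 382–433, 248–310) lines up square with the tool. Descending and gripping.

>>> carry_out:
  deltas:
    - {"dp": [0, -2, 20], "roll": 1, "gripper": 1}
    - {"dp": [0, -2, 40], "roll": 1, "gripper": 1}
    - {"dp": [0, -2, 60], "roll": 1, "gripper": 1}
    - {"dp": [0, -2, 80], "roll": 1, "gripper": 1}
    - {"dp": [0, -2, 100], "roll": 1, "gripper": 1}
    - {"dp": [0, -2, 115], "roll": 1, "gripper": 1}
    - {"dp": [0, -2, 130], "roll": 1, "gripper": 1}
    - {"dp": [0, -2, 142], "roll": 1, "gripper": 1}
    - {"dp": [0, -2, 152], "roll": 1, "gripper": 1}
    - {"dp": [0, -2, 160], "roll": 1, "gripper": 1}
    - {"dp": [0, -2, 163], "roll": 1, "gripper": 1}
    - {"dp": [0, -2, 163], "roll": 1, "gripper": 1}

```text
clock: 9.53
eef_pos: [511.5, -162.1, 40.5]
eef_rot: [3.142, 0.001, -0.377]
wrist_force: [-0.8, 0.6, -0.2]
finger_gap: 93.9
finger_force: 0.0
```

>>> carry_out:
  deltas:
    - {"dp": [0, 0, 0], "roll": 0, "gripper": 0}
    - {"dp": [0, 0, 0], "roll": 0, "gripper": -0.2}
    - {"dp": [0, 0, 0], "roll": 0, "gripper": -0.25}
    - {"dp": [0, 0, 0], "roll": 0, "gripper": -0.4}
    - {"dp": [0, 0, 0], "roll": 0, "gripper": -0.6}
    - {"dp": [0, 0, 0], "roll": 0, "gripper": -1}
    - {"dp": [0, 0, 0], "roll": 0, "gripper": -1}
    - {"dp": [0, 0, 0], "roll": 0, "gripper": -1}
    - {"dp": [0, 0, 0], "roll": 0, "gripper": -1}
    - {"dp": [0, 0, 0], "roll": 0, "gripper": -1}
    - {"dp": [0, 0, 0], "roll": 0, "gripper": -1}
    - {"dp": [0, 0, 0], "roll": 0, "gripper": -1}

```text
clock: 10.53
eef_pos: [511.6, -162.4, 40.9]
eef_rot: [3.142, 0.0, -0.377]
wrist_force: [0.1, -0.5, 0.5]
finger_gap: 31.8
finger_force: 25.0
```

>>> carry_out:
  deltas:
    - {"dp": [0, 0, -15], "roll": 0, "gripper": -1}
    - {"dp": [0, 0, -45], "roll": 0, "gripper": -1}
    - {"dp": [0, 0, -80], "roll": 0, "gripper": -1}
    - {"dp": [0, 0, -115], "roll": 0, "gripper": -1}
    - {"dp": [0, 0, -140], "roll": 0, "gripper": -1}
    - {"dp": [-3, -14, -140], "roll": 0, "gripper": -1}
    - {"dp": [-9, -42, -140], "roll": 0, "gripper": -1}
    - {"dp": [-16, -73, -140], "roll": 0, "gripper": -1}
    - {"dp": [-23, -104, -140], "roll": 0, "gripper": -1}
    - {"dp": [-30, -135, -140], "roll": 0, "gripper": -1}
    - {"dp": [-37, -166, -140], "roll": 0, "gripper": -1}
    - {"dp": [-44, -197, -140], "roll": 0, "gripper": -1}

```text
clock: 11.53
eef_pos: [543.1, 38.6, 180.8]
eef_rot: [3.141, 0.0, -0.377]
wrist_force: [1.3, -0.3, -1.6]
finger_gap: 32.1
finger_force: 25.0
```

>>> carry_out:
  deltas:
    - {"dp": [-7, -31, 0], "roll": -2, "gripper": -1}
    - {"dp": [-14, -62, 0], "roll": -5, "gripper": -1}
    - {"dp": [-21, -93, 0], "roll": -8, "gripper": -1}
    - {"dp": [-28, -124, 0], "roll": -11, "gripper": -1}
    - {"dp": [-34, -152, 0], "roll": -13, "gripper": -1}
    - {"dp": [-39, -175, 0], "roll": -15, "gripper": -1}
    - {"dp": [-43, -190, 0], "roll": -16, "gripper": -1}
    - {"dp": [-44, -196, 0], "roll": -16, "gripper": -1}
    - {"dp": [-44, -196, 0], "roll": -16, "gripper": -1}
    - {"dp": [-44, -196, 0], "roll": -16, "gripper": -1}

```text
clock: 12.37
eef_pos: [574.5, 234.5, 180.7]
eef_rot: [3.141, 0.0, -0.099]
wrist_force: [-0.6, -0.2, -1.6]
finger_gap: 31.9
finger_force: 25.0
```

>>> carry_out:
  deltas:
    - {"dp": [0, -1, 15], "roll": 0, "gripper": -1}
    - {"dp": [0, -1, 40], "roll": 0, "gripper": -1}
    - {"dp": [0, -1, 65], "roll": 0, "gripper": -1}
    - {"dp": [0, -1, 88], "roll": 0, "gripper": -1}
    - {"dp": [0, -1, 106], "roll": 0, "gripper": -1}
    - {"dp": [0, -1, 120], "roll": 0, "gripper": -1}
    - {"dp": [0, -1, 130], "roll": 0, "gripper": -1}
    - {"dp": [0, -1, 136], "roll": 0, "gripper": -1}
    - {"dp": [0, -1, 140], "roll": 0, "gripper": -1}
    - {"dp": [0, -1, 142], "roll": 0, "gripper": -1}
    - {"dp": [0, -1, 143], "roll": 0, "gripper": -1}
    - {"dp": [0, -1, 143], "roll": 0, "gripper": -1}

```text
clock: 13.37
eef_pos: [574.9, 236.4, 38.4]
eef_rot: [-3.141, -0.001, -0.098]
wrist_force: [0.4, 0.3, -2.7]
finger_gap: 31.7
finger_force: 25.0
```

>>> carry_out:
  deltas:
    - {"dp": [0, 0, 0], "roll": 0, "gripper": -0.2}
    - {"dp": [0, 0, 0], "roll": 0, "gripper": 0}
    - {"dp": [0, 0, 0], "roll": 0, "gripper": 0.4}
    - {"dp": [0, 0, 0], "roll": 0, "gripper": 0.8}
    - {"dp": [0, 0, 0], "roll": 0, "gripper": 0.8}
    - {"dp": [0, 0, 0], "roll": 0, "gripper": 0.8}
    - {"dp": [0, 0, -20], "roll": 0, "gripper": 0.8}
    - {"dp": [0, 0, -50], "roll": 0, "gripper": 0.8}
    - {"dp": [0, 0, -80], "roll": 0, "gripper": 0.8}
    - {"dp": [0, 0, -110], "roll": 0, "gripper": 0.8}
    - {"dp": [0, 0, -142], "roll": 0, "gripper": 0.8}
    - {"dp": [0, 0, -165], "roll": 0, "gripper": 1}

```text
clock: 14.37
eef_pos: [575.0, 236.5, 206.1]
eef_rot: [-3.14, -0.002, -0.098]
wrist_force: [0.6, 0.7, 0.5]
finger_gap: 88.3
finger_force: 0.0
```

```bash
cat > chk.py <<'E'
from h import *
import sys
st=read_state();o=viewer.camera("wrist").copy();t=viewer.camera("top")
print(st["eef_pos"].round(1),st["eef_rot"].round(4))
for i in (-117,-39,39,117):
    q=[[i-36,-36,12],[i+36,-36,12],[i+36,36,12],[i-36,36,12]]
    q2=[[i+22*np.cos(a),22*np.sin(a),12] for a in np.linspace(0,6.28,24)]
    for z in (q,q2):
        P=rackpts(535.7,239.7,-.098,z)
        cv2.polylines(o,[proj(P,"wrist",st).astype(np.int32)],True,(0,255,255))
cv2.imwrite(sys.argv[1],np.hstack([cv2.resize(o[:,100:400],(468,600)),cv2.resize(t[120:300,100:199],(330,600))])[:,:,::-1])
E
python3 chk.py pics/s2.png
```

```text
[575.  236.5 206.1] [-3.1405e+00 -2.4000e-03 -9.8000e-02]
```

View pics/s2.png

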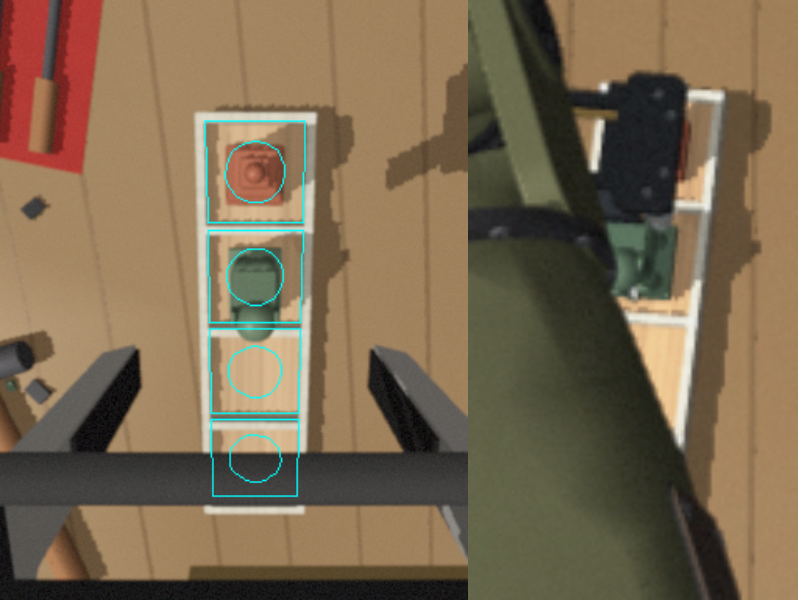

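The lantern (255,172) and the elephant (255,278) both stand centred in their bays. Now the stupa.

>>> carry_out:
  deltas:
    - {"dp": [54, 407, 0], "roll": 2, "gripper": 1}
    - {"dp": [54, 407, 0], "roll": 2, "gripper": 1}
    - {"dp": [54, 407, 0], "roll": 2, "gripper": 1}
    - {"dp": [54, 407, 0], "roll": 2, "gripper": 1}
    - {"dp": [54, 407, 0], "roll": 2, "gripper": 1}
    - {"dp": [54, 407, 0], "roll": 2, "gripper": 1}
    - {"dp": [54, 407, 0], "roll": 2, "gripper": 1}
    - {"dp": [54, 407, 0], "roll": 2, "gripper": 1}
    - {"dp": [54, 407, 0], "roll": 2, "gripper": 1}
    - {"dp": [54, 407, 0], "roll": 2, "gripper": 1}
    - {"dp": [54, 407, 0], "roll": 2, "gripper": 1}
    - {"dp": [54, 407, 0], "roll": 2, "gripper": 1}

```text
clock: 15.47
eef_pos: [588.0, -175.5, 201.7]
eef_rot: [-3.141, 0.002, -0.136]
wrist_force: [1.0, -0.1, -0.9]
finger_gap: 93.6
finger_force: 0.0
```

```bash
python3 look.py stupa 1
```

```text
[ 588.  -175.5  201.7] [-3.1412e+00  1.5000e-03 -1.3580e-01] 93.59461186824271
centre px z15,z100 [[262. 177.]
 [262. 194.]]
0.69 [243.6, 156.5, 279.6, 202.9]
```

View pics/w_stupa1.png

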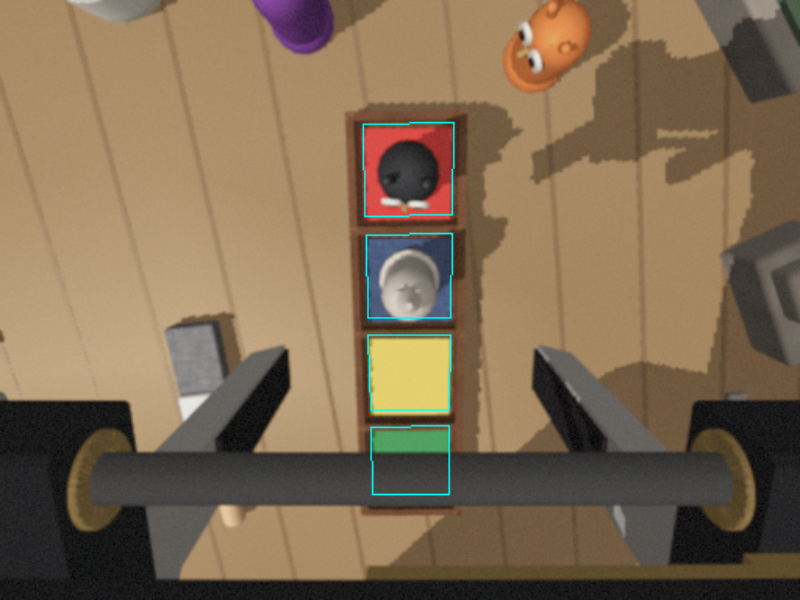

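The stupa (410,285) sits in the middle of the blue pad, and the overlay matches. Grasping.

>>> carry_out:
  deltas:
    - {"dp": [0, -1, 20], "roll": 0, "gripper": 1}
    - {"dp": [0, -1, 40], "roll": 0, "gripper": 1}
    - {"dp": [0, -1, 60], "roll": 0, "gripper": 1}
    - {"dp": [0, -1, 80], "roll": 0, "gripper": 1}
    - {"dp": [0, -1, 100], "roll": 0, "gripper": 1}
    - {"dp": [0, -1, 115], "roll": 0, "gripper": 1}
    - {"dp": [0, -1, 130], "roll": 0, "gripper": 1}
    - {"dp": [0, -1, 142], "roll": 0, "gripper": 1}
    - {"dp": [0, -1, 152], "roll": 0, "gripper": 1}
    - {"dp": [0, -1, 159], "roll": 0, "gripper": 1}
    - {"dp": [0, -1, 162], "roll": 0, "gripper": 1}
    - {"dp": [0, -1, 162], "roll": 0, "gripper": 1}

```text
clock: 16.57
eef_pos: [588.7, -172.7, 40.6]
eef_rot: [-3.142, 0.0, -0.133]
wrist_force: [0.6, -0.1, 0.2]
finger_gap: 93.8
finger_force: 0.0
```

>>> carry_out:
  deltas:
    - {"dp": [0, 0, 0], "roll": 0, "gripper": 0}
    - {"dp": [0, 0, 0], "roll": 0, "gripper": -0.2}
    - {"dp": [0, 0, 0], "roll": 0, "gripper": -0.25}
    - {"dp": [0, 0, 0], "roll": 0, "gripper": -0.4}
    - {"dp": [0, 0, 0], "roll": 0, "gripper": -0.6}
    - {"dp": [0, 0, 0], "roll": 0, "gripper": -1}
    - {"dp": [0, 0, 0], "roll": 0, "gripper": -1}
    - {"dp": [0, 0, 0], "roll": 0, "gripper": -1}
    - {"dp": [0, 0, 0], "roll": 0, "gripper": -1}
    - {"dp": [0, 0, 0], "roll": 0, "gripper": -1}
    - {"dp": [0, 0, 0], "roll": 0, "gripper": -1}
    - {"dp": [0, 0, 0], "roll": 0, "gripper": -1}

```text
clock: 17.57
eef_pos: [588.8, -173.1, 41.0]
eef_rot: [3.141, -0.0, -0.133]
wrist_force: [-0.3, -1.7, 0.7]
finger_gap: 35.2
finger_force: 25.0
```

>>> carry_out:
  deltas:
    - {"dp": [0, 0, -15], "roll": 0, "gripper": -1}
    - {"dp": [0, 0, -45], "roll": 0, "gripper": -1}
    - {"dp": [0, 0, -80], "roll": 0, "gripper": -1}
    - {"dp": [0, 0, -115], "roll": 0, "gripper": -1}
    - {"dp": [0, 0, -140], "roll": 0, "gripper": -1}
    - {"dp": [-5, -14, -140], "roll": 0, "gripper": -1}
    - {"dp": [-15, -42, -140], "roll": 0, "gripper": -1}
    - {"dp": [-26, -72, -140], "roll": 0, "gripper": -1}
    - {"dp": [-37, -102, -140], "roll": 0, "gripper": -1}
    - {"dp": [-49, -134, -140], "roll": 0, "gripper": -1}
    - {"dp": [-61, -167, -140], "roll": 0, "gripper": -1}
    - {"dp": [-73, -200, -140], "roll": 0, "gripper": -1}

```text
clock: 18.57
eef_pos: [541.3, 37.0, 179.5]
eef_rot: [3.142, 0.002, -0.133]
wrist_force: [0.8, 0.3, -2.4]
finger_gap: 35.5
finger_force: 25.0
```

>>> carry_out:
  deltas:
    - {"dp": [-12, -33, 0], "roll": 0, "gripper": -1}
    - {"dp": [-24, -66, 0], "roll": 0, "gripper": -1}
    - {"dp": [-36, -99, 0], "roll": 0, "gripper": -1}
    - {"dp": [-48, -131, 0], "roll": -1, "gripper": -1}
    - {"dp": [-58, -158, 0], "roll": -2, "gripper": -1}
    - {"dp": [-66, -180, 0], "roll": -2, "gripper": -1}
    - {"dp": [-71, -194, 0], "roll": -2, "gripper": -1}
    - {"dp": [-73, -200, 0], "roll": -2, "gripper": -1}
    - {"dp": [-73, -200, 0], "roll": -2, "gripper": -1}
    - {"dp": [-73, -200, 0], "roll": -2, "gripper": -1}

```text
clock: 19.4
eef_pos: [496.7, 242.5, 180.2]
eef_rot: [3.141, 0.001, -0.098]
wrist_force: [0.1, -0.2, -1.9]
finger_gap: 35.1
finger_force: 25.0
```

>>> carry_out:
  deltas:
    - {"dp": [0, -1, 15], "roll": 0, "gripper": -1}
    - {"dp": [0, -1, 40], "roll": 0, "gripper": -1}
    - {"dp": [0, -1, 65], "roll": 0, "gripper": -1}
    - {"dp": [0, -1, 88], "roll": 0, "gripper": -1}
    - {"dp": [0, -1, 106], "roll": 0, "gripper": -1}
    - {"dp": [0, -1, 120], "roll": 0, "gripper": -1}
    - {"dp": [0, -1, 130], "roll": 0, "gripper": -1}
    - {"dp": [0, -1, 136], "roll": 0, "gripper": -1}
    - {"dp": [0, -1, 140], "roll": 0, "gripper": -1}
    - {"dp": [0, -1, 142], "roll": 0, "gripper": -1}
    - {"dp": [0, -1, 142.5], "roll": 0, "gripper": -1}
    - {"dp": [0, -1, 142.5], "roll": 0, "gripper": -1}

```text
clock: 20.4
eef_pos: [497.4, 243.9, 39.0]
eef_rot: [-3.141, -0.001, -0.098]
wrist_force: [-0.6, -0.3, -2.4]
finger_gap: 35.4
finger_force: 25.0
```

>>> carry_out:
  deltas:
    - {"dp": [0, 0, 0], "roll": 0, "gripper": -0.2}
    - {"dp": [0, 0, 0], "roll": 0, "gripper": 0}
    - {"dp": [0, 0, 0], "roll": 0, "gripper": 0.4}
    - {"dp": [0, 0, 0], "roll": 0, "gripper": 0.8}
    - {"dp": [0, 0, 0], "roll": 0, "gripper": 0.8}
    - {"dp": [0, 0, 0], "roll": 0, "gripper": 0.8}
    - {"dp": [0, 0, -20], "roll": 0, "gripper": 0.8}
    - {"dp": [0, 0, -50], "roll": 0, "gripper": 0.8}
    - {"dp": [0, 0, -80], "roll": 0, "gripper": 0.8}
    - {"dp": [0, 0, -110], "roll": 0, "gripper": 0.8}
    - {"dp": [0, 0, -142], "roll": 0, "gripper": 0.8}
    - {"dp": [0, 0, -165], "roll": 0, "gripper": 1}

```text
clock: 21.4
eef_pos: [497.4, 244.0, 206.4]
eef_rot: [-3.14, -0.002, -0.098]
wrist_force: [-0.9, 0.1, 0.5]
finger_gap: 88.3
finger_force: 0.0
```

>>> carry_out:
  deltas:
    - {"dp": [210, 409, 0], "roll": 2, "gripper": 1}
    - {"dp": [210, 409, 0], "roll": 2, "gripper": 1}
    - {"dp": [210, 409, 0], "roll": 2, "gripper": 1}
    - {"dp": [210, 409, 0], "roll": 2, "gripper": 1}
    - {"dp": [210, 409, 0], "roll": 2, "gripper": 1}
    - {"dp": [210, 409, 0], "roll": 2, "gripper": 1}
    - {"dp": [210, 409, 0], "roll": 2, "gripper": 1}
    - {"dp": [210, 409, 0], "roll": 2, "gripper": 1}
    - {"dp": [210, 409, 0], "roll": 2, "gripper": 1}
    - {"dp": [210, 409, 0], "roll": 2, "gripper": 1}
    - {"dp": [210, 409, 0], "roll": 2, "gripper": 1}
    - {"dp": [210, 409, 0], "roll": 2, "gripper": 1}

```text
clock: 22.4
eef_pos: [666.5, -190.2, 201.8]
eef_rot: [3.141, 0.001, -0.138]
wrist_force: [-0.1, 0.3, -0.3]
finger_gap: 93.9
finger_force: 0.0
```

>>> carry_out:
  deltas:
    - {"dp": [0, 0, 0], "roll": 0, "gripper": 1}
    - {"dp": [0, 0, 0], "roll": 0, "gripper": 1}

```text
clock: 22.57
eef_pos: [665.9, -183.3, 203.1]
eef_rot: [-3.141, 0.001, -0.133]
wrist_force: [-0.4, 0.6, -0.6]
finger_gap: 93.7
finger_force: 0.0
```

```bash
python3 look.py owl 1
```

```text
[ 665.9 -183.3  203.1] [-3.1413e+00  6.0000e-04 -1.3310e-01] 93.7230339558106
centre px z15,z100 [[264. 177.]
 [264. 194.]]
0.65 [244.0, 161.3, 282.9, 214.2]
0.61 [170.1, 61.2, 217.0, 106.2]
0.57 [322.8, 91.1, 372.3, 131.3]
```

View pics/w_owl1.png

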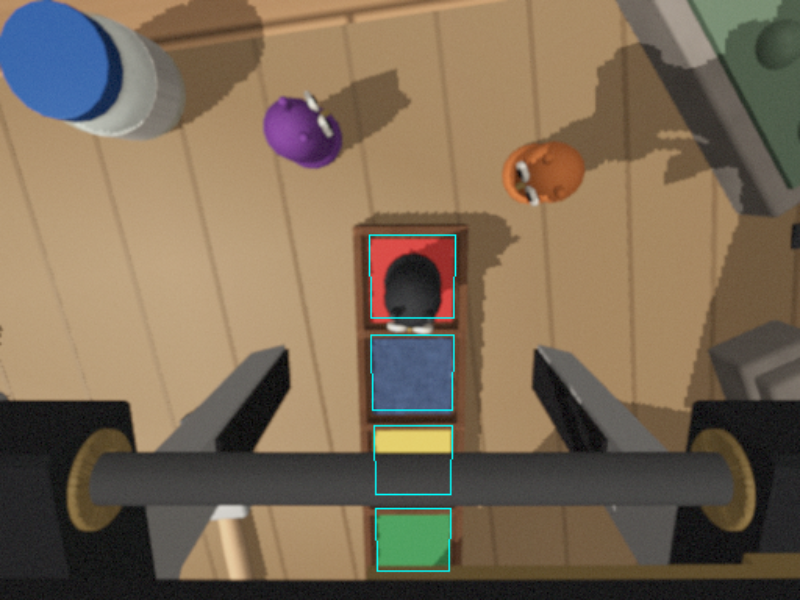

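The black owl (412,290) stands mid-pad on red, and the purple (305,130) and orange (545,170) ones are well clear of the fingers. Grasping.

>>> carry_out:
  deltas:
    - {"dp": [0, 1, 20], "roll": 0, "gripper": 1}
    - {"dp": [0, 1, 40], "roll": 0, "gripper": 1}
    - {"dp": [0, 1, 60], "roll": 0, "gripper": 1}
    - {"dp": [0, 1, 80], "roll": 0, "gripper": 1}
    - {"dp": [0, 1, 100], "roll": 0, "gripper": 1}
    - {"dp": [0, 1, 115], "roll": 0, "gripper": 1}
    - {"dp": [0, 1, 130], "roll": 0, "gripper": 1}
    - {"dp": [0, 1, 142], "roll": 0, "gripper": 1}
    - {"dp": [0, 1, 152], "roll": 0, "gripper": 1}
    - {"dp": [0, 1, 159], "roll": 0, "gripper": 1}
    - {"dp": [0, 1, 162], "roll": 0, "gripper": 1}
    - {"dp": [0, 1, 162], "roll": 0, "gripper": 1}

```text
clock: 23.67
eef_pos: [665.8, -184.5, 41.2]
eef_rot: [-3.141, 0.0, -0.133]
wrist_force: [-0.3, -0.5, 0.8]
finger_gap: 93.9
finger_force: 0.0
```

>>> carry_out:
  deltas:
    - {"dp": [0, 0, 0], "roll": 0, "gripper": 0}
    - {"dp": [0, 0, 0], "roll": 0, "gripper": -0.15}
    - {"dp": [0, 0, 0], "roll": 0, "gripper": -0.2}
    - {"dp": [0, 0, 0], "roll": 0, "gripper": -0.4}
    - {"dp": [0, 0, 0], "roll": 0, "gripper": -0.6}
    - {"dp": [0, 0, 0], "roll": 0, "gripper": -1}
    - {"dp": [0, 0, 0], "roll": 0, "gripper": -1}
    - {"dp": [0, 0, 0], "roll": 0, "gripper": -1}
    - {"dp": [0, 0, 0], "roll": 0, "gripper": -1}
    - {"dp": [0, 0, 0], "roll": 0, "gripper": -1}
    - {"dp": [0, 0, 0], "roll": 0, "gripper": -1}
    - {"dp": [0, 0, 0], "roll": 0, "gripper": -1}

```text
clock: 24.67
eef_pos: [665.9, -184.7, 41.4]
eef_rot: [-3.142, 0.0, -0.133]
wrist_force: [-0.0, 0.8, 0.2]
finger_gap: 37.7
finger_force: 25.0
```

>>> carry_out:
  deltas:
    - {"dp": [0, 0, -15], "roll": 0, "gripper": -1}
    - {"dp": [0, 0, -45], "roll": 0, "gripper": -1}
    - {"dp": [0, 0, -80], "roll": 0, "gripper": -1}
    - {"dp": [0, 0, -115], "roll": 0, "gripper": -1}
    - {"dp": [0, 0, -140], "roll": 0, "gripper": -1}
    - {"dp": [-9, -12, -140], "roll": 0, "gripper": -1}
    - {"dp": [-24, -32, -140], "roll": 0, "gripper": -1}
    - {"dp": [-42, -56, -140], "roll": 0, "gripper": -1}
    - {"dp": [-60, -80, -140], "roll": 0, "gripper": -1}
    - {"dp": [-78, -104, -140], "roll": 0, "gripper": -1}
    - {"dp": [-96, -128, -140], "roll": 0, "gripper": -1}
    - {"dp": [-114, -152, -140], "roll": 0, "gripper": -1}

```text
clock: 25.67
eef_pos: [572.0, -17.9, 181.2]
eef_rot: [3.142, 0.0, -0.133]
wrist_force: [0.3, 0.4, -0.9]
finger_gap: 37.0
finger_force: 25.0
```

>>> carry_out:
  deltas:
    - {"dp": [-19, -25, 0], "roll": 0, "gripper": -1}
    - {"dp": [-39, -51, 0], "roll": 0, "gripper": -1}
    - {"dp": [-59, -77, 0], "roll": 0, "gripper": -1}
    - {"dp": [-79, -104, 0], "roll": 0, "gripper": -1}
    - {"dp": [-99, -131, 0], "roll": 0, "gripper": -1}
    - {"dp": [-119, -157, 0], "roll": -1, "gripper": -1}
    - {"dp": [-139, -183, 0], "roll": -2, "gripper": -1}
    - {"dp": [-158, -208, 0], "roll": -2, "gripper": -1}
    - {"dp": [-174, -230, 0], "roll": -2, "gripper": -1}
    - {"dp": [-185, -243, 0], "roll": -2, "gripper": -1}
    - {"dp": [-188, -247, 0], "roll": -2, "gripper": -1}
    - {"dp": [-188, -247, 0], "roll": -2, "gripper": -1}

```text
clock: 26.67
eef_pos: [419.0, 251.4, 181.4]
eef_rot: [3.141, 0.0, -0.096]
wrist_force: [1.1, 0.8, -2.5]
finger_gap: 37.5
finger_force: 25.0
```

>>> carry_out:
  deltas:
    - {"dp": [0, 0, 0], "roll": 0, "gripper": -1}

```text
clock: 26.75
eef_pos: [419.7, 250.4, 181.4]
eef_rot: [3.141, 0.0, -0.098]
wrist_force: [0.2, -0.0, -3.0]
finger_gap: 36.7
finger_force: 25.0
```

>>> carry_out:
  deltas:
    - {"dp": [0, 0, 15], "roll": 0, "gripper": -1}
    - {"dp": [0, 0, 40], "roll": 0, "gripper": -1}
    - {"dp": [0, 0, 65], "roll": 0, "gripper": -1}
    - {"dp": [0, 0, 88], "roll": 0, "gripper": -1}
    - {"dp": [0, 0, 106], "roll": 0, "gripper": -1}
    - {"dp": [0, 0, 120], "roll": 0, "gripper": -1}
    - {"dp": [0, 0, 130], "roll": 0, "gripper": -1}
    - {"dp": [0, 0, 136], "roll": 0, "gripper": -1}
    - {"dp": [0, 0, 140], "roll": 0, "gripper": -1}
    - {"dp": [0, 0, 142], "roll": 0, "gripper": -1}
    - {"dp": [0, 0, 142.5], "roll": 0, "gripper": -1}
    - {"dp": [0, 0, 142.5], "roll": 0, "gripper": -1}

```text
clock: 27.75
eef_pos: [419.8, 250.9, 39.4]
eef_rot: [-3.141, -0.001, -0.098]
wrist_force: [0.2, 0.4, -2.0]
finger_gap: 37.2
finger_force: 25.0
```

>>> carry_out:
  deltas:
    - {"dp": [0, 0, 0], "roll": 0, "gripper": -0.2}
    - {"dp": [0, 0, 0], "roll": 0, "gripper": 0}
    - {"dp": [0, 0, 0], "roll": 0, "gripper": 0.4}
    - {"dp": [0, 0, 0], "roll": 0, "gripper": 0.8}
    - {"dp": [0, 0, 0], "roll": 0, "gripper": 0.8}
    - {"dp": [0, 0, 0], "roll": 0, "gripper": 0.8}
    - {"dp": [0, 0, -20], "roll": 0, "gripper": 0.8}
    - {"dp": [0, 0, -50], "roll": 0, "gripper": 0.8}
    - {"dp": [0, 0, -80], "roll": 0, "gripper": 0.8}
    - {"dp": [0, 0, -110], "roll": 0, "gripper": 0.8}
    - {"dp": [0, 0, -142], "roll": 0, "gripper": 0.8}
    - {"dp": [0, 0, -165], "roll": 0, "gripper": 1}

```text
clock: 28.75
eef_pos: [419.8, 250.9, 206.8]
eef_rot: [-3.14, -0.002, -0.098]
wrist_force: [-0.5, 0.2, 0.5]
finger_gap: 88.7
finger_force: 0.0
```

>>> carry_out:
  deltas:
    - {"dp": [0, 0, 0], "roll": 0, "gripper": 1}
    - {"dp": [0, 0, 0], "roll": 0, "gripper": 1}
    - {"dp": [0, 0, 0], "roll": 0, "gripper": 1}

```text
clock: 29.0
eef_pos: [419.2, 250.6, 203.1]
eef_rot: [3.141, 0.001, -0.098]
wrist_force: [0.0, -0.6, -0.8]
finger_gap: 93.6
finger_force: 0.0
```

```bash
python3 chk.py pics/s3.png
```

```text
[419.2 250.6 203.1] [ 3.141e+00  1.000e-03 -9.810e-02]
```

View pics/s3.png

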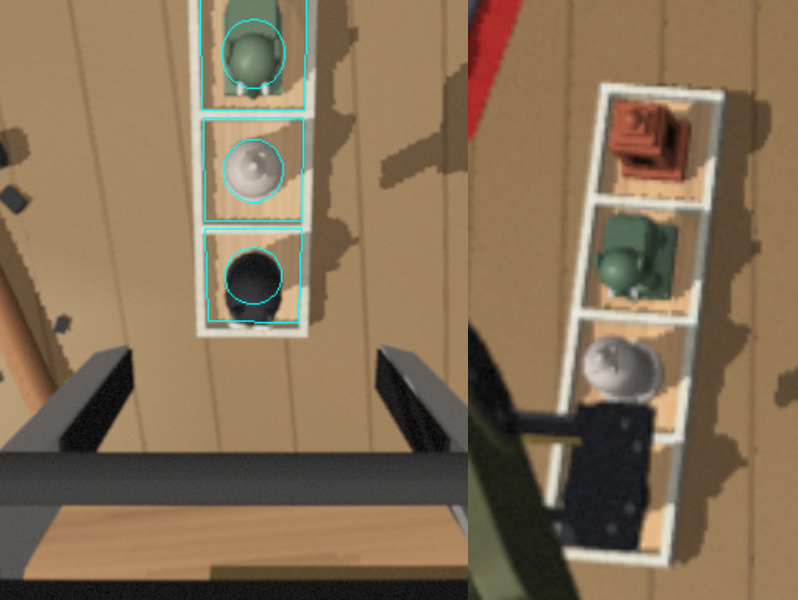

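All four stand upright and centred in the mirrored bays: owl (253,278), stupa (253,170), elephant (253,55), and lantern in the top view at (650,140). Handing in.

```bash
python3 -c "
from cell import manip;print(manip.sign_off())"
```

```text
the job is handed in; nothing more can be done
None
```

I moved all four carvings to the sale rack in reverse order (near to far: owl, stupa, elephant, lantern), and the last pictures show each upright, released and near the middle of its bay; the job was handed in at about 29 s, and the hand-in returned no verdict.

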